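Roll a brass sleeve up the gauge ramp and hold it on the sprung stop

ROBOT

A 6-joint arm with a two-finger parallel gripper is mounted at the origin on the work surface. World frame = base frame: x ahead of the robot, y to its left, z up, the work surface at z = 0. Lengths are in m, angles in degrees, forces in N, time in s.
With the tool pointing down it reaches from about 0.375 to 0.9 m from the base axis. Payload 3.1 kg.
Tool frame: the origin (TCP) lies at the very end of the fingers, on their centre line; the grasp point (between the pads) lies grip_point_offset behind it (grip_point_offset is the distance from the TCP to the grasp point, in m); z points along the fingers, y is the line along which they close (so a half turn about z gives the same grasp; the last joint's range is limited). The gripper opens to 87 mm and grips with 3 to 60 N. Pads are 19 mm wide; open, the fingers measure 117 mm over their backs; the gripper's body (75 mm by 190 mm) begins 51 mm behind the grasp point.
Start: joints at [-84.884, 30.224, 82.088, -0, 67.689, -10.227], TCP at [0.165, -0.603, 0.196] pointing down, gripper open.
Joint ranges: [-176.69, 176.69], [-43.24, 126.21], [12.49, 139.97], [-82, 262], [0, 151.66], [-163.58, 163.58]. Speed limits (degrees/s): [159.86, 159.86, 180, 180, 180, 180].

INTERFACE

Orientations are given as a 3x3 rotation matrix whose columns are the frame's x, y, z axes.
In Python, from rig import * gives the robot as it stands.
- The arm moves only by the tool move_arm, never from a script. Its argument "increments" is a list of rows, each a list of 3 entries, a list of its own where there are three numbers: the shift along the tool's x, y, z in units of 30 mm (1.0 is 30 mm), then the turn, a rotation vector about the tool's x, y, z in units of 120 degrees (1.0 is 120 degrees), then the closure, from 0 (fully open) to 1 (shut). A call has 1 to 20 rows; each row shifts and turns the commanded pose from where the row before left it, along the tool's axes as they then stand; what a row does not reach is not made up. A row lasts 1/12 s, in which the tool goes at most 41.7 mm and 7.16 degrees, less where a joint would pass 70% of its speed; a pose out of reach is approached as far as the arm can. A call with a number of a shift or a turn outside -1 to 1 is refused whole. A call with a gripper value outside its range is refused whole. The fingers move at their own pace and stop on an object; the grip force is fixed at half the most. Time passes only in rows, so rows that do not move let the fingers close. It gives the time, the measured TCP pose, the force, the opening and the grip force at its end, in the units of the state.
- read_state(): the state, without advancing time (a new reading comes with each control period).
- capture(name): name is "side" or "top"; returns a dict with "img" (400x640x3 uint8, red, green, blue), "mtx" (3x3 intrinsics, pixels), "distortion" ([k1, k2, p1, p2, k3] as OpenCV has them; the pictures are not rectified), "eye" and "rotation" of the camera in the world. Camera axes: x right, y down, z forward; pixel columns grow to the right and rows downward; lengths in m; the calibration is good to about 2 mm. A picture is of the moment at which its call begins. There is no depth.
- hand_in(): hands the job in; it is judged then, once.
Trained networks look in a picture, given as the dict that the camera call returned (one of the last four; its "shot" number tells which), for a name from the list of things; names that differ only in an ending like _2 or _b are one class to them, and where a whole thing is asked for, a point or a joint stands for the part that bears it (a point fixed in the world has none). Each returns a list of dicts, best first, with "confidence" (0 to 1); they miss things now and then, are a little off and sometimes report something else, mostly with a low value. They report only what shows in the picture. A call takes as long as a camera call. They do not tell look-alikes from the thing itself.
- search_frame(picture, label): "extent" ([left, top, right, bottom] as shares, 0 to 1, of the picture: columns of its width, rows of its height, round what is visible of it).
- pinpoint(picture, label): "xy" ([column, row] as shares, 0 to 1, of the picture: columns of its width, rows of its height: a listed point, or the origin of a listed thing).
The state is a dict: "time_s": time; "joint_positions": joint angles; "qvel": joint speeds; "tau": joint torques, N m; "position": TCP position; "tcp_rot": TCP orientation; "force": force on the tool from outside, world axes, zero at the start; "moment": the same for the moment, N m; "opening": opening from 0.0 (shut) to 1.0 (fully open); "grasp_force": force on a finger pad.
Only numpy, scipy, OpenCV 4.12 (cv2) and the standard library are available. Lean on these libraries where they do the work, as an engineer would, in place of code of your own. Each camera call takes 0.05 s, during which the arm holds its last target. There are 200 camera calls.

TASK

Push the brass sleeve up the small ramp with your fingertips, in one go and never letting it roll back, until it meets the red sprung stop at the top and presses it in about half of its 12 mm travel; the green marker may only be moved by the sleeve. Push gently from behind: do not pinch or lift the sleeve, and leave the other things on the bench where they are. Finish while still holding the sleeve with the fingers, at rest, against the pressed-in stop: it would roll down if let go.

Things in the scene. Friction and masses are not known exactly. Their poses are not given: they have to be found in the camera images.
- sleeve: The brass sleeve to push: a smooth cylinder 44 mm in diameter, 90 mm long, 0.3 to 0.5 kg, polished and lightly oiled (slippery, friction about 0.35), narrow steel-coloured bands, dark bores at its ends. Origin at its centre, own y along its axis. It starts lying across the foot of the ramp against the foot lip, its centre about 23 mm up the slope from the deck origin and 22 mm above the deck surface.
- deck: The aluminium ramp deck, 270 x 116 mm, sloping 8 degrees, fixed on a grey base plate 300 x 250 x 8 mm. Origin on the running surface, middle of its lower edge, 22 mm above the bench; x points up the slope, y across it, z out of the surface. Blue side walls, 10 mm above the surface, have inner faces at y = +-50 mm and outer faces at +-58 mm.
- foot_lip (a point): Middle of the top of the blue foot lip across the low end of the deck: it covers deck x = 0 to 8 mm and stands 6 mm above the running surface; this point is at deck x = 4 mm. Downhill of it there is only the base plate's 15 mm edge and the bench: free room to bring fingers down behind the sleeve. Fingers must pass over the lip.
- marker_face (a point): Middle of the downhill face of the green drag marker, 22 mm above the deck, on the centre line: a tab 44 mm wide, 5 mm thick, 29 mm high. It stands 3 mm ahead of the sleeve at first, is pushed up the ramp by it (drag 0.4 N) and stays where it was pushed, showing the farthest point reached: the sleeve must never be more than 15 mm back from it.
- stop_face (a point): Downhill face of the red sprung stop, on the centre line, 22 mm above the deck: two red pads 18 mm wide, 72 mm apart between centres, 6 to 36 mm above the deck, joined by a steel bar. It lies at deck x = 0.215 when free, so the sleeve meets it with its centre at deck x = 0.193. The marker passes between the pads.
- stop_plate (a joint): How far the red sprung stop is pressed in up the slope, m: 0 free, 0.012 fully in. Its spring gives 1.4 N at the start of travel, 3.5 N at half and 5.6 N at the end, where it meets solid metal.
- spare: Bystander: steel sleeve, 32 mm in diameter, 45 mm tall, standing on the base plate about 100 mm to the +y side of the ramp's centre line. Origin at the centre of its underside.
- valve_a: Bystander: small steel ball valve with a black actuator on top, 36 x 72 x 64 mm, standing on the base plate about 100 mm to the -y side of the ramp's centre line. Origin at the centre of its underside.
- valve_b: Bystander: another such valve, on the bench. Origin at the centre of its underside.
- valve_c: Bystander: another such valve, on the bench. Origin at the centre of its underside.
- call_box: Bystander: yellow and black button box, 72 x 72 mm, 72 mm tall. Origin at the centre of its underside.
- meter: Bystander: black hand meter lying flat, 120 x 60 x 32 mm. Origin at the centre of its underside.
- driver: Bystander: screwdriver lying on the bench, about 200 mm long. Its x points from handle to tip.
There are look-alikes about, which are no part of the job. What is meant by the sleeve is not blue, and is the smaller of those in its own colour.

How it is judged:
By the outcome, as a careful person would: the job done as asked, in the order asked, and still so for the second after the job is handed in, while the arm keeps its last pose, push and grip.
It also fails if it takes over 40 s, if anything falls off the work surface, if the arm or the gripper's body presses on something with over 40 N, if the wrist force passes 120 N, or if a joint passes its speed limit or range.

## Working session

There is one attempt and no reset: what is moved stays moved. The work goes in short steps, Python scripts to look and compute and a tool call to move; the robot and the scene stay as the last step left them, time stands still between calls to the robot, and variables do not carry over. Pictures are saved under pics/ and viewed, at most 10 in all, crops included, and the job is handed in when it is done.

Besides the shell and the picture viewer there is one more tool, called after "Emit:" as a command line: name --argument value ..., lists and objects as JSON in quotes. move_arm: Moves the arm, as the interface text tells. Its arguments: {"type":"object","properties":{"increments":{"type":"array"}},"required":["increments"]}

```bash
mkdir -p pics; ls
cat > h.py <<'E'
from rig import *
import numpy as np, cv2
def ray(p,xy):
    u=np.array([[xy]],float)*[640,400]
    n=cv2.undistortPoints(u,np.array(p["mtx"],float),np.array(p["distortion"],float))[0,0]
    d=np.array(p["rotation"])@[n[0],n[1],1]; return np.array(p["eye"]),d/np.linalg.norm(d)
def tri(rs):
    A=0;b=0
    for e,d in rs:
        M=np.eye(3)-np.outer(d,d);A=A+M;b=b+M@e
    x=np.linalg.solve(A,b); return x,[np.linalg.norm((np.eye(3)-np.outer(d,d))@(x-e)) for e,d in rs]
def proj(p,X):
    R=np.array(p["rotation"]).T; 
    return cv2.projectPoints(np.array(X,float).reshape(-1,1,3),cv2.Rodrigues(R)[0],-R@np.array(p["eye"]),np.array(p["mtx"],float),np.array(p["distortion"],float))[0][:,0]
E
python3 - <<'E'
from h import *
P={n:capture(n) for n in("side","top")}
for n,p in P.items():
    cv2.imwrite(f"pics/{n}0.png",p["img"][:,:,::-1]); print(n,p["eye"],np.round(p["rotation"],3).tolist())
for l in["sleeve","deck","foot_lip","marker_face","stop_face","spare","valve_a","call_box","meter","driver"]:
    for n,p in P.items():
        print(l,n,[(np.round(np.array(r["xy"])*[640,400],1).tolist(),round(r["confidence"],2)) for r in pinpoint(p,l)][:5])
E
```

```text
pics
side [-0.02349453  0.6347722   0.59482248] [[-0.763, -0.332, 0.555], [-0.647, 0.408, -0.644], [-0.013, -0.85, -0.526]]
top [ 0.42079472 -0.01259391  1.25183763] [[-0.02, -0.996, 0.085], [-1.0, 0.022, 0.018], [-0.02, -0.084, -0.996]]
sleeve side [([340.2, 164.7], 0.86), ([376.8, 186.5], 0.83), ([327.4, 189.3], 0.81)]
sleeve top [([339.3, 192.2], 0.85), ([388.7, 219.1], 0.74), ([397.7, 162.0], 0.72)]
deck side [([333.6, 192.2], 0.78)]
deck top [([351.9, 194.0], 0.66), ([448.3, 215.7], 0.43)]
foot_lip side [([333.1, 190.7], 0.59)]
foot_lip top [([348.8, 195.2], 0.61)]
marker_face side [([321.9, 187.6], 0.53)]
marker_face top [([328.3, 187.1], 0.57), ([184.3, 174.4], 0.32)]
stop_face side [([267.8, 199.7], 0.56)]
stop_face top [([280.9, 178.2], 0.67)]
spare side [([331.2, 227.4], 0.63)]
spare top [([315.6, 221.3], 0.59), ([281.4, 180.1], 0.37)]
valve_a side [([157.5, 284.7], 0.73), ([285.8, 195.0], 0.71)]
valve_a top [([186.6, 175.1], 0.86), ([185.2, 215.9], 0.62), ([323.7, 161.8], 0.53)]
call_box side [([402.2, 168.4], 0.59)]
call_box top []
meter side [([363.3, 154.8], 0.75)]
meter top [([448.7, 162.4], 0.57), ([350.8, 197.6], 0.35)]
driver side [([239.0, 354.0], 0.91)]
driver top []
```

View pics/side0.png

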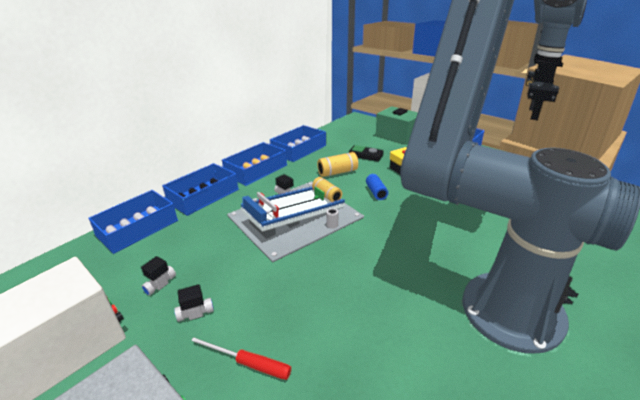

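View pics/top0.png

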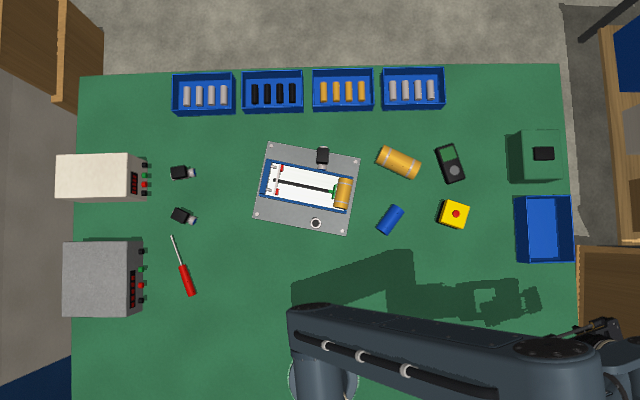

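The two views show the following:
- **Side view:** the ramp is at about (290,205). Brass candidates are the small one on the ramp foot (327,189) and the big one on the bench (338,164). The blue one is at (377,186).
- **Top view:** the small brass one is at (343,193) on the ramp, the big brass at (398,162) and the blue at (389,219). The bins also hold small orange rods, at (345,90).

I choose the small brass one on the ramp foot. Next I fit the ramp pose and check it in a close crop.

```bash
cat >> h.py <<'E'
from scipy.optimize import least_squares
def deck(q):
    y=q[2];c,s=np.cos(y),np.sin(y);a=np.radians(-8)
    R=np.array([[c,-s,0],[s,c,0],[0,0,1]])@np.array([[np.cos(a),0,np.sin(a)],[0,1,0],[-np.sin(a),0,np.cos(a)]])
    return R,np.array([q[0],q[1],.022])
def w(q,X): R,t=deck(q); return np.atleast_2d(X)@R.T+t
def plate(q):
    y=q[2];c,s=np.cos(y),np.sin(y)
    return np.array([[q[0]+c*u-s*v,q[1]+s*u+c*v,.008] for u,v in[(-.015,-.125),(.285,-.125),(.285,.125),(-.015,.125)]])
E
python3 - <<'E'
from h import *
P={n:capture(n) for n in("side","top")}
obs=[]
pts={"sleeve":[.023,0,.022],"foot_lip":[.004,0,.006],"marker_face":[.048,0,.022],"stop_face":[.215,0,.022],"deck":[0,0,0]}
near={"side":(300,195),"top":(315,190)}
for l,X in pts.items():
    for n,p in P.items():
        rs=[np.array(r["xy"])*[640,400] for r in pinpoint(p,l)]
        rs=[r for r in rs if np.linalg.norm(r-near[n])<45]
        if l=="sleeve": rs=[r for r in rs if r[1]>180]
        if rs: obs.append((l,n,X,rs[0]))
# hand-read plate corners in the top view
pc={0:(361,158),1:(268,142),2:(253,217),3:(347,236)}
def res(q):
    r=[(proj(P[n],w(q,X))[0]-o) for l,n,X,o in obs]
    pr=proj(P["top"],plate(q)); r+=[pr[k]-v for k,v in pc.items()]
    return np.ravel(r)
s=least_squares(res,[.45,-.07,np.radians(80)],loss="soft_l1")
print(s.x,np.degrees(s.x[2]));
r=res(s.x).reshape(-1,2).round(1)
for o,v in zip(obs,r):print(o[0],o[1],v)
print(r[len(obs):])
q=s.x; np.save("q.npy",q)
ims=[]
for n,p in P.items():
    x0,y0,f=(220,150,4) if n=="side" else (240,130,4)
    im=cv2.resize(p["img"][y0:y0+120,x0:x0+160,::-1],None,fx=5,fy=5,interpolation=cv2.INTER_CUBIC)[:,:,:].copy()
    f=5
    def pl(X,c,closed=True):
        u=((proj(p,X)-[x0,y0]+.5)*f*8).astype(int); cv2.polylines(im,[u.reshape(-1,1,2)],closed,c,1,cv2.LINE_AA,3)
    pl(plate(q),(255,0,255))
    pl(w(q,[[0,-.058,.01],[.27,-.058,.01],[.27,.058,.01],[0,.058,.01]]),(0,255,255))
    pl(w(q,[[.215,-.045,.036],[.215,.045,.036]]),(255,255,0),False)
    t=np.linspace(0,2*np.pi,30)
    for e in(-.045,.045): pl(w(q,np.c_[.023+.022*np.cos(t),0*t+e,.022+.022*np.sin(t)]),(0,0,255))
    cv2.imwrite(f"pics/{n}1.png",im)
print(w(q,[[.023,0,.022],[-.01,0,.02],[.193,0,.022]]))
E
```

```text
[ 0.55862977 -0.09261837  1.35584349] 77.6841099061923
sleeve side [-2.2  1.1]
sleeve top [ 0.1 -0.4]
foot_lip side [-0.3  1.4]
foot_lip top [ 2.5 -0. ]
marker_face side [ 0.8 -0.8]
marker_face top [ 3.3 -0.4]
stop_face side [0.9 2.9]
stop_face top [0.3 1.1]
deck side [-0.4  1.2]
deck top [-0.2  0.5]
[[ 0.3 -0.5]
 [ 0.  -2.1]
 [-1.3  0.2]
 [-0.6 -0.2]]
[[ 0.56283487 -0.07335771  0.04698688]
 [ 0.5559238  -0.10501256  0.04041363]
 [ 0.5987432   0.09111364  0.07064631]]
```

View pics/side1.png

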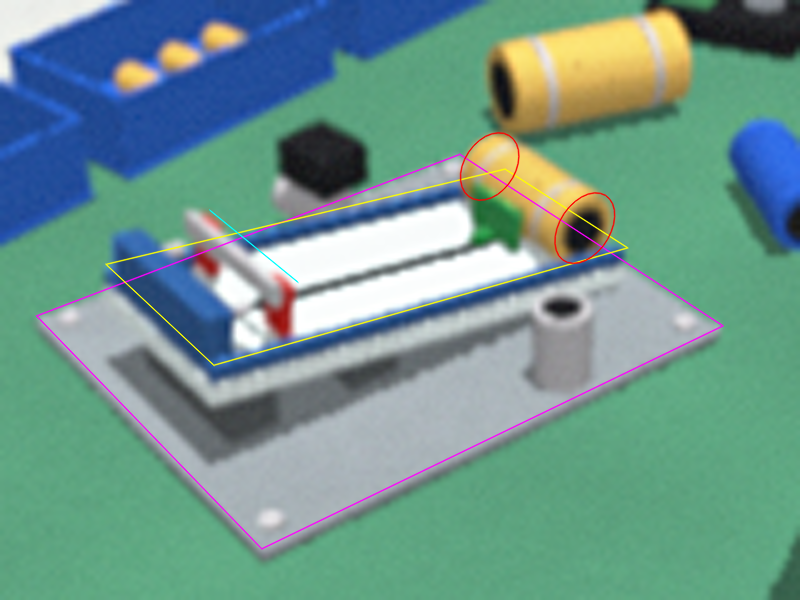

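View pics/top1.png

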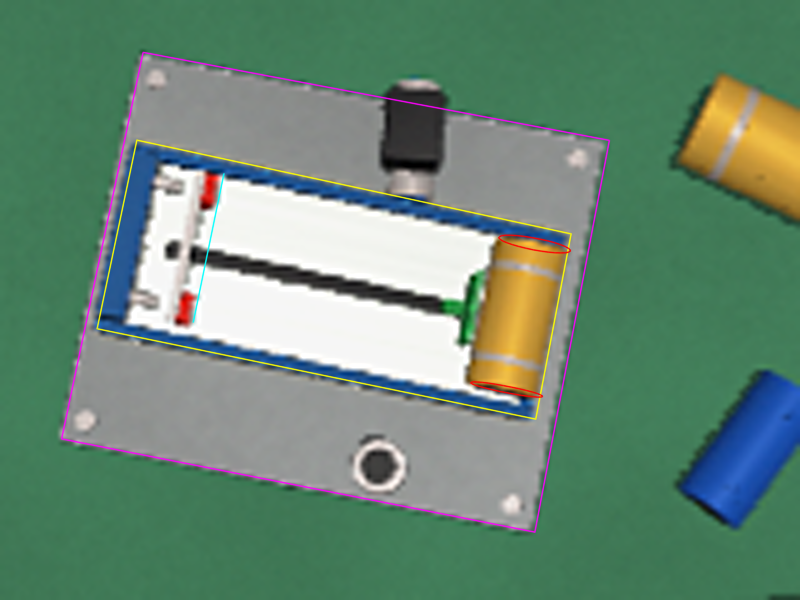

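The crops confirm the small brass sleeve sits against the lip, from (495,165) to (585,230) in the side crop, with the green tab just ahead of it. The fit is good to about 3 mm: the real deck is slightly further uphill. Next I work out the approach.

```bash
cat >> h.py <<'E'
from scipy.spatial.transform import Rotation as Ro
def goal(q,dx,dz,sgn):
    R,t=deck(q); T=np.c_[sgn*R[:,0],-sgn*R[:,1],-R[:,2]]
    return w(q,[dx,0,dz])[0],T
def plan(q,dx,dz,sgn=1):
    s=read_state();p,R=np.array(s["position"]),np.array(s["tcp_rot"]);g,T=goal(q,dx,dz,sgn)
    rv=Ro.from_matrix(R.T@T).as_rotvec()
    print("t",s["time_s"],"shift(new frame, u)",(T.T@(g-p)/.03).round(3),"turn(u)",(rv/np.radians(120)).round(4),"F",np.round(s["force"],2),"op",s["opening"])
def dk(q):
    s=read_state();R,t=deck(q);print("tcp in deck mm",(R.T@(np.array(s["position"])-t)*1e3).round(1),"F deck",(R.T@np.array(s["force"])).round(2),"t",s["time_s"],"op",s["opening"])
E
python3 - <<'E'
from h import *
q=np.load("q.npy"); R,_=deck(q); q[:2]+=.0025*R[:2,0]; np.save("q.npy",q)
s=read_state(); print(np.round(s["tcp_rot"],3).tolist(),grip_point_offset if 'grip_point_offset' in globals() else s.keys())
for sg in(1,-1): plan(q,-.055,.15,sg)
E
```

```text
[[0.964, 0.265, 0.0], [0.265, -0.964, 0.0], [0.0, -0.0, -1.0]] 0.0187
t 1.7 shift(new frame, u) [16.657  9.179  3.467] turn(u) [ 0.0363  0.0599 -0.5186] F [-0.08  0.59 -0.28] op 1.0027171431716968
t 1.7 shift(new frame, u) [-16.657  -9.179   3.467] turn(u) [ 0.0684 -0.0414  0.9786] F [-0.08  0.59 -0.28] op 1.0027171431716968
```

Emit:
move_arm --increments '[[[0,0,0],[0.0036,0.006,-0.0519],0.42],[[0,0,0],[0.0036,0.006,-0.0519],0.42],[[0,0,0],[0.0036,0.006,-0.0519],0.42],[[0,0,0],[0.0036,0.006,-0.0519],0.42],[[0,0,0],[0.0036,0.006,-0.0519],0.42],[[0,0,0],[0.0036,0.006,-0.0519],0.42],[[0,0,0],[0.0036,0.006,-0.0519],0.42],[[0,0,0],[0.0036,0.006,-0.0519],0.42],[[0,0,0],[0.0036,0.006,-0.0519],0.42],[[0,0,0],[0.0036,0.006,-0.0519],0.42]]'

```text
time_s: 2.53
position: [0.1653, -0.6028, 0.1963]
tcp_rot: [[0.205, 0.978, 0.03], [0.969, -0.208, 0.136], [0.14, 0.001, -0.99]]
force: [0.3, 0.5, -0.0]
opening: 0.582
grasp_force: 0.0
```

Emit:
move_arm --increments '[[[0.3,0.17,0],[0,0,0],0.42],[[0.8,0.44,0],[0,0,0],0.42],[[0.8,0.44,0],[0,0,0],0.42],[[0.8,0.44,0],[0,0,0],0.42],[[0.8,0.44,0],[0,0,0],0.42],[[0.8,0.44,0],[0,0,0],0.42],[[0.8,0.44,0],[0,0,0],0.42],[[0.8,0.44,0],[0,0,0],0.42],[[0.8,0.44,0],[0,0,0],0.42],[[0.8,0.44,0],[0,0,0],0.42],[[0.8,0.44,0],[0,0,0],0.42],[[0.8,0.44,0],[0,0,0],0.42],[[0.8,0.44,0],[0,0,0],0.42],[[0.8,0.44,0],[0,0,0],0.42],[[0.8,0.44,0],[0,0,0],0.42],[[0.8,0.44,0],[0,0,0],0.42],[[0.8,0.44,0],[0,0,0],0.42],[[0.8,0.44,0],[0,0,0],0.42],[[0.8,0.44,0],[0,0,0],0.42],[[0.8,0.44,0],[0,0,0],0.42]]'

```text
time_s: 4.2
position: [0.5138, -0.2049, 0.2615]
tcp_rot: [[0.213, 0.977, 0.03], [0.967, -0.215, 0.136], [0.139, 0.0, -0.99]]
force: [0.2, -0.4, -0.9]
opening: 0.577
grasp_force: 0.0
```

```bash
python3 -c "
from h import *
q=np.load('q.npy');plan(q,-.055,.15);plan(q,-.035,.014);dk(q)"
```

```text
t 4.2 shift(new frame, u) [1.076 0.663 3.47 ] turn(u) [ 0.0003 -0.     -0.001 ] F [ 0.18 -0.37 -0.92] op 0.577434190088704
t 4.2 shift(new frame, u) [1.743 0.663 8.004] turn(u) [ 0.0003 -0.     -0.001 ] F [ 0.18 -0.37 -0.92] op 0.577434190088704
tcp in deck mm [-87.3  19.9 254.1] F deck [-0.45 -0.26 -0.86] t 4.2 op 0.577434190088704
```

Emit:
move_arm --increments '[[[0.3,0.1,0.3],[0,0,-0.001],0.42],[[0.5,0.2,0.6],[0,0,0],0.42],[[0.5,0.2,0.7],[0,0,0],0.42],[[0.3,0.1,0.7],[0,0,0],0.42],[[0.1,0.06,0.7],[0,0,0],0.42],[[0,0,0.7],[0,0,0],0.42],[[0,0,0.7],[0,0,0],0.42],[[0,0,0.7],[0,0,0],0.42],[[0,0,0.7],[0,0,0],0.42],[[0,0,0.7],[0,0,0],0.42],[[0,0,0.6],[0,0,0],0.42],[[0,0,0.4],[0,0,0],0.42],[[0,0,0.2],[0,0,0],0.42],[[0,0,0],[0,0,0],0.42],[[0,0,0],[0,0,0],0.42]]'

```text
time_s: 5.45
position: [0.55, -0.1305, 0.0395]
tcp_rot: [[0.209, 0.977, 0.03], [0.968, -0.211, 0.136], [0.139, 0.0, -0.99]]
force: [0.5, 0.0, 0.2]
opening: 0.583
grasp_force: 0.0
```

Run:
```python
from h import *
q=np.load('q.npy');plan(q,-.035,.014);dk(q)
a=[]
for n,x0,y0 in(("side",240,130),("top",270,130)):
    p=capture(n); im=cv2.resize(p["img"][y0:y0+100,x0:x0+130,::-1],None,fx=3,fy=3,interpolation=cv2.INTER_CUBIC);a.append(im)
    print(n,proj(p,read_state()["position"]))
cv2.imwrite("pics/a.png",np.hstack(a))
dk(q)
```

```text
t 5.45 shift(new frame, u) [0.118 0.013 0.303] turn(u) [0.0001 0.0001 0.001 ] F [0.54 0.02 0.22] op 0.582688435616109
tcp in deck mm [-38.5   0.4  23.1] F deck [ 0.16 -0.53  0.2 ] t 5.45 op 0.582688435616109
side [[341.92798778 184.47778343]]
top [[362.59079385 196.52107315]]
tcp in deck mm [-38.8  -0.5  23.9] F deck [ 0.08  0.32 -0.01] t 5.55 op 0.5781986176344366
```

View pics/a.png

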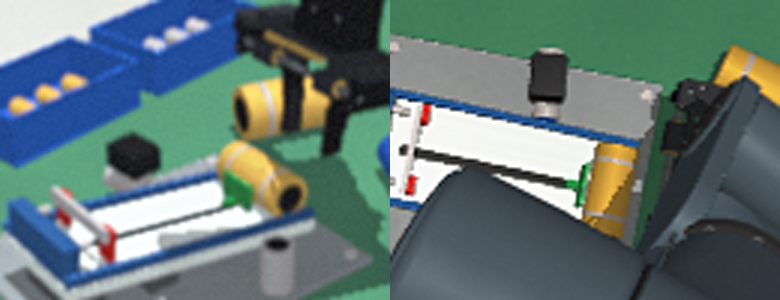

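The side crop shows both fingertips clear of the lip behind the sleeve, at about (290–340,140). They still need to drop another 10 mm.

Emit:
move_arm --increments '[[[0,0,0.16],[0,0,0],0.42],[[0,0,0.16],[0,0,0],0.42],[[0.15,0,0],[0,0,0],0.42],[[0.2,0,0],[0,0,0],0.42],[[0.2,0,0],[0,0,0],0.42],[[0.1,0,0],[0,0,0],0.42],[[0.05,0,0],[0,0,0],0.42],[[0.04,0,0],[0,0,0],0.42],[[0.04,0,0],[0,0,0],0.42],[[0.04,0,0],[0,0,0],0.42],[[0.04,0,0],[0,0,0],0.42],[[0.04,0,0],[0,0,0],0.42],[[0.04,0,0],[0,0,0],0.42],[[0.04,0,0],[0,0,0],0.42],[[0.04,0,0],[0,0,0],0.42]]'

```text
time_s: 6.8
position: [0.5569, -0.0996, 0.0342]
tcp_rot: [[0.209, 0.978, 0.03], [0.968, -0.211, 0.136], [0.139, 0.001, -0.99]]
force: [0.4, 0.1, -0.5]
opening: 0.577
grasp_force: 0.0
```

Run:
```python
from h import *
q=np.load('q.npy');dk(q)
a=[]
for n,x0,y0 in(("side",240,130),("top",270,130)):
    p=capture(n); im=cv2.resize(p["img"][y0:y0+100,x0:x0+130,::-1],None,fx=3,fy=3,interpolation=cv2.INTER_CUBIC);a.append(im)
cv2.imwrite("pics/b.png",np.hstack(a))
dk(q)
```

```text
tcp in deck mm [-7.9  0.2 13.4] F deck [ 0.13 -0.36 -0.53] t 6.8 op 0.576889757985019
tcp in deck mm [-7.8  0.2 13.4] F deck [ 0.19 -0.59  0.1 ] t 6.9 op 0.5797874335842533
```

View pics/b.png

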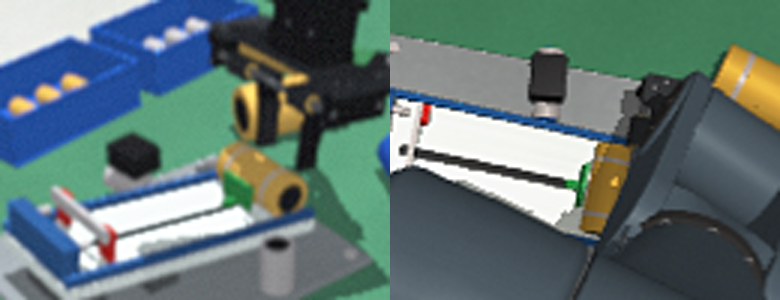

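The fingers are about at the sleeve's rear: the side crop shows them at (310,150) beside the sleeve end (295,190). I'm pushing now.

Emit:
move_arm --increments '[[[0.04,0,0],[0,0,0],0.42],[[0.04,0,0],[0,0,0],0.42],[[0.04,0,0],[0,0,0],0.42],[[0.04,0,0],[0,0,0],0.42],[[0.04,0,0],[0,0,0],0.42],[[0.04,0,0],[0,0,0],0.42],[[0.05,0,0],[0,0,0],0.42],[[0.05,0,0],[0,0,0],0.42],[[0.06,0,0],[0,0,0],0.42],[[0.06,0,0],[0,0,0],0.42],[[0.06,0,0],[0,0,0],0.42],[[0.06,0,0],[0,0,0],0.42],[[0.06,0,0],[0,0,0],0.42],[[0.06,0,0],[0,0,0],0.42],[[0.06,0,0],[0,0,0],0.42],[[0.06,0,0],[0,0,0],0.42]]'

```text
time_s: 8.23
position: [0.5624, -0.0775, 0.0403]
tcp_rot: [[0.207, 0.978, 0.032], [0.969, -0.21, 0.133], [0.137, 0.003, -0.991]]
force: [-7.4, -5.9, 20.8]
opening: 0.578
grasp_force: 11.1
```

Run:
```python
from h import *
q=np.load('q.npy');dk(q)
p=capture("side"); 
for l in("sleeve","marker_face","stop_face"):
    print(l,[(np.round(np.array(r["xy"])*[640,400],1).tolist(),round(r["confidence"],2)) for r in pinpoint(p,l)][:3])
cv2.imwrite("pics/c.png",cv2.resize(p["img"][130:230,220:350,::-1],None,fx=4,fy=4,interpolation=cv2.INTER_CUBIC))
for x in(.05,.06,.07):print(x,proj(p,w(q,[x,0,.022])))
dk(q)
```

```text
tcp in deck mm [15.5 -0.4 16.3] F deck [-4.38  5.99 21.62] t 8.2333 op 0.5783119673847285
sleeve [([376.6, 186.0], 0.68), ([336.9, 163.0], 0.54)]
marker_face [([314.7, 190.3], 0.65), ([195.2, 313.4], 0.21)]
stop_face [([267.9, 199.5], 0.58)]
0.05 [[318.68050653 190.85863962]]
0.06 [[315.91662576 191.55688771]]
0.07 [[313.12211807 192.26291803]]
tcp in deck mm [15.9 -0.4 16.4] F deck [-3.58  5.43 20.15] t 8.4333 op 0.5825190718054036
```

View pics/c.png

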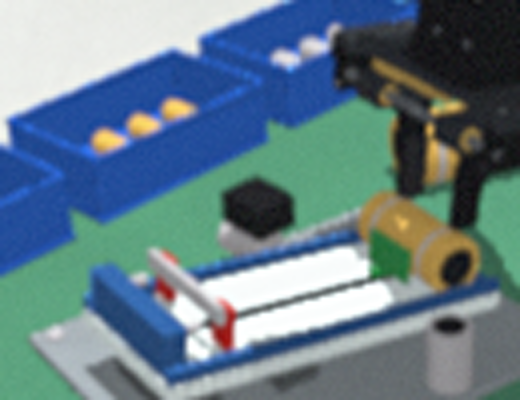

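Unexpected: 20 N upward on the tool and 3 mm of lift. I'll locate the contact from the wrist moment and overlays before moving on.

Run:
```python
from h import *
q=np.load('q.npy');s=read_state();R,t=deck(q)
T=np.array(s["tcp_rot"]);F=R.T@np.array(s["force"]);M=R.T@np.array(s["moment"])
print("F",F,"M",M,"grip",s["grasp_force"],"perp arm mm",np.cross(F,M)/(F@F)*1e3, "F dir",F/np.linalg.norm(F))
tc=R.T@(np.array(s["position"])-t);print(tc, "tau",np.round(s["tau"],1),"M/F along",(F@M)/np.linalg.norm(F))
p=capture("side");x0,y0,f=300,140,10
im=cv2.resize(p["img"][y0:y0+60,x0:x0+80,::-1],None,fx=f,fy=f,interpolation=cv2.INTER_CUBIC).copy()
def pl(X,c,closed=True):
    u=((proj(p,X)-[x0,y0]+.5)*f*8).astype(int); cv2.polylines(im,[u.reshape(-1,1,2)],closed,c,1,cv2.LINE_AA,3)
a=tc/1e3
for y in(.025,.040,-.025,-.04):
    pl(w(q,[[a[0]-.0095,y,a[2]],[a[0]+.0095,y,a[2]],[a[0]+.0095,y,a[2]+.04],[a[0]-.0095,y,a[2]+.04]]),(0,255,0) if y>0 else (255,255,0))
tt=np.linspace(0,2*np.pi,30)
for e in(-.045,.045): pl(w(q,np.c_[a[0]+.0315+.022*np.cos(tt),0*tt+e,.022+.022*np.sin(tt)]),(0,0,255))
pl(w(q,[[0,.058,.01],[.2,.058,.01]]),(255,0,255),False)
cv2.imwrite("pics/d.png",im)
```

```text
F [-3.58245501  5.42700985 20.15121502] M [ 0.78592017  0.58336343 -0.0515368 ] grip 10.14026085846126 perp arm mm [-26.8427813   34.91099077 -14.17410052] F dir [-0.16918753  0.25629976  0.95167537]
[ 0.01585241 -0.00039596  0.0164153 ] tau [  3.4 -33.   -9.1   1.3  -0.9  -0. ] M/F along -0.0324982850733816
```

View pics/d.png

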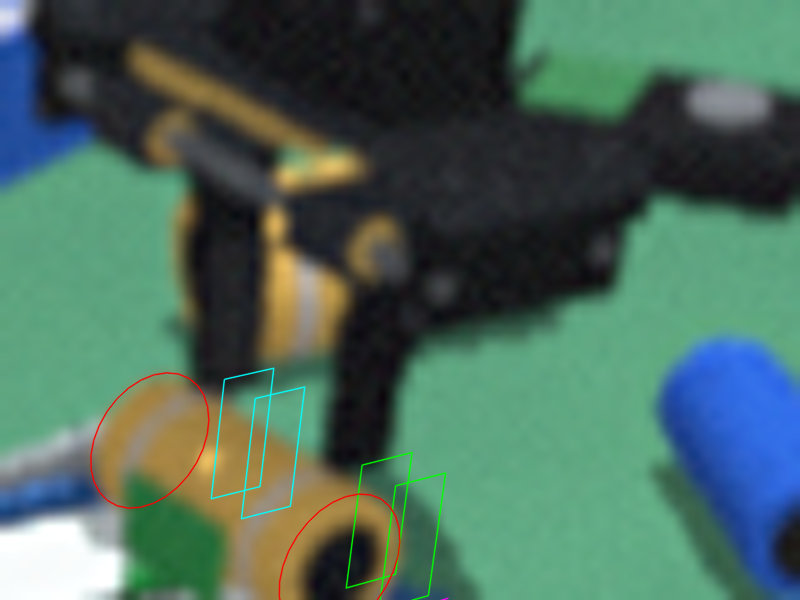

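Picture d shows the fingers vanishing behind the sleeve at (225,385) and (370,460), with the sleeve roughly at the red circles. The visible tips sit higher than the projected TCP, so they may be riding up on the sleeve. I'll measure how far the sleeve and marker have moved, and where the tips are, from pixels.

Run:
```python
from h import *
q=np.load('q.npy')
p=capture("side"); i0=cv2.imread("pics/side0.png")[:,:,::-1].astype(int); i1=p["img"].astype(int)
for i in(i0,i1):
    c=i[180:215,295:345]; r,g,b=c[...,0],c[...,1],c[...,2]
    m=(g>1.9*r)&(g>1.9*b)&(g>50); m[:, :]&=True
    ys,xs=np.nonzero(m); k=(ys<25)&(xs<35)
    print("green",k.sum(),xs[k].mean()+295,ys[k].mean()+180)
    d=(r+g+b<150); d[:, :25]=0; d[:8]=0
    n,l,st,ce=cv2.connectedComponentsWithStats(d.astype(np.uint8)); print("dark",[(int(s[4]),(x+[295,180]).round(1).tolist()) for s,x in zip(st[1:],ce[1:]) if s[4]>4])
for X in([.023,.045,.022],[.045,.045,.022],[.0505,0,.0145],[.07,0,.0145]): print(X,proj(p,w(q,X)))
# finger columns: darkness profile along predicted near/far finger lines
s=read_state();R,t=deck(q);a=R.T@(np.array(s["position"])-t);print(a*1e3)
for y in(.033,-.033):
    for z in(0,.01,.02,.03,.04,.05):
        u=proj(p,w(q,[a[0],y,a[2]+z]))[0]; print(y,z,u.round(1),[i1[int(u[1]),int(u[0])+k].sum() for k in range(-5,6)])
```

```text
green 30 318.43333333333334 193.9
dark [(35, [336.2, 195.8]), (6, [332.0, 211.2])]
green 22 316.3181818181818 194.1818181818182
dark [(38, [333.6, 196.5]), (17, [332.0, 211.0])]
[0.023, 0.045, 0.022] [[335.77281253 195.36284316]]
[0.045, 0.045, 0.022] [[329.77634241 196.98771176]]
[0.0505, 0, 0.0145] [[318.29458841 193.21110059]]
[0.07, 0, 0.0145] [[312.88849609 194.60123743]]
[15.83381029 -0.41535233 16.42219133]
0.033 0 [334.8 194.8] [np.int64(382), np.int64(355), np.int64(254), np.int64(142), np.int64(89), np.int64(76), np.int64(57), np.int64(73), np.int64(161), np.int64(303), np.int64(328)]
0.033 0.01 [335.2 191.8] [np.int64(377), np.int64(379), np.int64(387), np.int64(370), np.int64(354), np.int64(344), np.int64(356), np.int64(368), np.int64(352), np.int64(295), np.int64(242)]
0.033 0.02 [335.6 188.6] [np.int64(385), np.int64(366), np.int64(349), np.int64(312), np.int64(288), np.int64(271), np.int64(249), np.int64(234), np.int64(230), np.int64(254), np.int64(302)]
0.033 0.03 [336.  185.5] [np.int64(309), np.int64(163), np.int64(51), np.int64(66), np.int64(59), np.int64(70), np.i
[... 881 characters left out ...]
.int64(354), np.int64(324), np.int64(275), np.int64(215), np.int64(213), np.int64(238), np.int64(322), np.int64(340), np.int64(342)]
-0.033 0.03 [321.9 176.7] [np.int64(386), np.int64(390), np.int64(297), np.int64(153), np.int64(92), np.int64(89), np.int64(94), np.int64(122), np.int64(94), np.int64(134), np.int64(231)]
-0.033 0.04 [322.2 173.6] [np.int64(282), np.int64(229), np.int64(140), np.int64(87), np.int64(107), np.int64(98), np.int64(107), np.int64(95), np.int64(138), np.int64(248), np.int64(344)]
-0.033 0.05 [322.6 170.5] [np.int64(383), np.int64(328), np.int64(167), np.int64(78), np.int64(106), np.int64(102), np.int64(111), np.int64(103), np.int64(111), np.int64(239), np.int64(388)]
```

The sleeve has moved about 10 mm and the marker about 8 mm, while the TCP overlaps the sleeve. So the tips are riding up over it. I'll check the true tip height from the earlier unobstructed crop.

Run:
```python
from h import *
q=np.load('q.npy'); p=capture("side")
a=cv2.imread("pics/a.png")[:,:390].astype(int).sum(2)
tc=np.array([-.0387,0,.0235])
for y in(.033,-.033):
    for z in np.arange(-.01,.06,.005):
        u=(proj(p,w(q,tc+[0,y,z]))[0]-[240,130]+.5)*3; print(y,round(z,3),u.round(0),[int(a[int(u[1]),int(u[0])+k]) for k in range(-18,19,3)])
```

```text
0.033 -0.01 [328. 187.] [255, 230, 229, 238, 234, 228, 242, 236, 235, 242, 243, 239, 238]
0.033 -0.005 [328. 183.] [239, 241, 233, 245, 236, 248, 224, 237, 242, 237, 242, 237, 239]
0.033 0.0 [329. 178.] [235, 234, 238, 232, 237, 235, 237, 238, 238, 236, 240, 238, 235]
0.033 0.005 [330. 174.] [239, 235, 239, 236, 234, 240, 245, 240, 226, 236, 231, 233, 234]
0.033 0.01 [330. 169.] [229, 240, 244, 228, 235, 240, 232, 242, 234, 233, 235, 235, 288]
0.033 0.015 [331. 165.] [236, 232, 236, 230, 231, 235, 238, 236, 230, 228, 229, 298, 374]
0.033 0.02 [332. 160.] [249, 265, 235, 211, 216, 228, 235, 237, 247, 275, 338, 380, 397]
0.033 0.025 [332. 155.] [365, 344, 252, 145, 123, 148, 186, 252, 318, 370, 401, 397, 394]
0.033 0.03 [333. 151.] [390, 331, 189, 76, 49, 66, 69, 97, 188, 333, 400, 398, 393]
0.033 0.035 [334. 146.] [393, 352, 222, 88, 64, 67, 67, 52, 132, 308, 399, 397, 390]
0.033 0.04 [335. 141.] [404, 356, 200, 77, 55, 78, 48, 44, 149, 312, 380, 401, 398]
0.033 0.045 [335. 137.] [347, 304, 165, 65, 54, 68, 61, 77, 178, 330, 398, 400, 390]
0.033 0.05 [336. 132.] [223, 208, 142, 90, 74
[... 675 characters left out ...]
.02 [289. 135.] [355, 327, 296, 261, 226, 190, 169, 193, 207, 213, 218, 222, 224]
-0.033 0.025 [290. 130.] [393, 381, 328, 232, 136, 121, 115, 123, 143, 161, 221, 262, 244]
-0.033 0.03 [290. 126.] [424, 404, 321, 174, 80, 89, 104, 103, 112, 166, 274, 335, 339]
-0.033 0.035 [291. 121.] [447, 432, 375, 234, 101, 82, 104, 99, 90, 152, 269, 371, 369]
-0.033 0.04 [291. 117.] [490, 469, 399, 245, 99, 84, 105, 96, 94, 170, 332, 403, 401]
-0.033 0.045 [292. 112.] [545, 517, 469, 297, 124, 89, 110, 107, 77, 150, 326, 421, 419]
-0.033 0.05 [292. 108.] [570, 536, 501, 279, 96, 105, 119, 102, 98, 218, 420, 452, 459]
-0.033 0.055 [293. 103.] [577, 556, 537, 297, 88, 95, 101, 105, 103, 201, 413, 518, 526]
```

Both tips end about 24 mm above the reported TCP at this opening, so they met the sleeve too high. I'll back off, letting the sleeve ease about 10 mm back onto the lip. That keeps it within 15 mm of the marker. Then I'll go in lower.

Emit:
move_arm --increments '[[[-0.04,0,-0.05],[0,0,0],0.42],[[-0.04,0,-0.05],[0,0,0],0.42],[[-0.05,0,-0.05],[0,0,0],0.42],[[-0.06,0,-0.05],[0,0,0],0.42],[[-0.08,0,0],[0,0,0],0.42],[[-0.08,0,0],[0,0,0],0.42],[[-0.1,0,0],[0,0,0],0.42],[[-0.1,0,0],[0,0,0],0.42],[[-0.15,0,0],[0,0,0],0.42],[[-0.2,0,0],[0,0,0],0.42],[[-0.3,0,0],[0,0,0],0.42],[[-0.4,0,0],[0,0,0],0.42],[[-0.4,0,0],[0,0,0],0.42],[[0,0,0.2],[0,0,0],0.42],[[0,0,0.3],[0,0,0],0.42],[[0,0,0.3],[0,0,0],0.42],[[0,0,0.15],[0,0,0],0.42],[[0,0,0],[0,0,0],0.42],[[0,0,0],[0,0,0],0.42]]'

```text
time_s: 10.17
position: [0.5498, -0.13, 0.0063]
tcp_rot: [[0.208, 0.978, 0.029], [0.968, -0.21, 0.137], [0.14, -0.001, -0.99]]
force: [-0.2, 0.1, -0.1]
opening: 0.579
grasp_force: 0.0
```

```bash
cat >> h.py <<'E'
i0=cv2.imread("pics/side0.png")[:,:,::-1].astype(int)
def track(q,p,lo=.02,hi=.21):
    """sleeve centre x from the dark bore at the near end, marker face from green pixels; mm, relative to the first picture"""
    out=[]
    for i in(i0,p["img"].astype(int)):
        r,g,b=i[...,0],i[...,1],i[...,2]
        best=None
        n,l,st,ce=cv2.connectedComponentsWithStats((r+g+b<150).astype(np.uint8))
        xs=np.arange(.0,.215,.001); L=proj(p,w(q,np.c_[xs,0*xs+.045,0*xs+.022]))
        for s,c in zip(st[1:],ce[1:]):
            if 15<s[4]<80:
                d=np.linalg.norm(L-c,axis=1)
                if d.min()<2.5 and (best is None or s[4]>best[0]): best=(s[4],xs[d.argmin()]*1e3)
        m=(g>1.9*r)&(g>1.9*b)&(g>50); L=proj(p,w(q,np.c_[xs,0*xs,0*xs+.0145]))
        ys,xx=np.nonzero(m); d=np.linalg.norm(np.c_[xx,ys][:,None]-L[None],axis=2); k=d.min(1)<7
        out.append((best,xs[d[k].mean(0).argmin()]*1e3 if k.any() else None,int(k.sum())))
    print("bore/marker start,now",out)
E
python3 - <<'E'
from h import *
q=np.load('q.npy'); dk(q); p=capture("side"); track(q,p)
a=p["img"].astype(int).sum(2)
s=read_state();R,t=deck(q);tc=R.T@(np.array(s["position"])-t)
for y in(.033,-.033):
    for z in np.arange(.01,.045,.005):
        u=proj(p,w(q,tc+[0,y,z]))[0]; print(y,round(z,3),u.round(0),[int(a[int(u[1]),int(u[0])+k]) for k in range(-5,6)])
dk(q)
E
```

```text
tcp in deck mm [-42.7   0.7  -9.9] F deck [ 0.1   0.19 -0.08] t 10.1667 op 0.5792122342133522
bore/marker start,now [((np.int32(35), np.float64(22.0)), np.float64(51.00000000000001), 30), ((np.int32(38), np.float64(21.0)), np.float64(58.0), 29)]
0.033 0.01 [349. 196.] [235, 235, 238, 234, 241, 232, 243, 237, 246, 249, 235]
0.033 0.015 [349. 194.] [239, 231, 243, 238, 234, 239, 238, 237, 236, 234, 231]
0.033 0.02 [350. 193.] [232, 246, 217, 205, 194, 218, 230, 236, 243, 246, 255]
0.033 0.025 [350. 191.] [242, 244, 182, 125, 105, 150, 165, 192, 208, 230, 240]
0.033 0.03 [350. 190.] [225, 146, 88, 46, 56, 75, 74, 97, 173, 231, 239]
0.033 0.035 [350. 188.] [233, 175, 96, 76, 50, 67, 72, 82, 155, 230, 239]
0.033 0.04 [351. 187.] [249, 195, 118, 72, 45, 84, 63, 68, 140, 233, 235]
-0.033 0.01 [335. 187.] [477, 481, 402, 380, 366, 337, 285, 257, 240, 225, 227]
-0.033 0.015 [335. 185.] [538, 436, 335, 314, 298, 269, 227, 220, 229, 225, 230]
-0.033 0.02 [336. 184.] [385, 287, 237, 179, 126, 108, 126, 156, 159, 200, 287]
-0.033 0.025 [336. 182.] [265, 232, 209, 124, 88, 114, 104, 109, 106, 187, 332]
-0.033 0.03 [336. 181.] [234, 243, 185, 97, 72, 107, 106, 96, 158, 312, 377]
-0.033 0.035 [336. 180.] [267, 289, 236, 130, 102, 111, 105, 101, 160, 292, 374]
-0.033 0.04 [336. 178.] [283, 297, 236, 124, 98, 112, 101, 91, 124, 254, 363]
tcp in deck mm [-42.8   0.2  -9.4] F deck [ 0.49 -0.51  1.1 ] t 10.2167 op 0.5794667922782981
```

The sleeve is back on the lip, about 10 mm from the marker. The tips are now about 12 mm above the deck plane. Approaching again.

Emit:
move_arm --increments '[[[0.15,0,0],[0,0,0],0.42],[[0.2,0,0],[0,0,0],0.42],[[0.2,0,0],[0,0,0],0.42],[[0.15,0,0],[0,0,0],0.42],[[0.1,0,0],[0,0,0],0.42],[[0.05,0,0],[0,0,0],0.42],[[0.04,0,0],[0,0,0],0.42],[[0.04,0,0],[0,0,0],0.42],[[0.04,0,0],[0,0,0],0.42],[[0.04,0,0],[0,0,0],0.42],[[0.04,0,0],[0,0,0],0.42],[[0.04,0,0],[0,0,0],0.42],[[0.04,0,0],[0,0,0],0.42],[[0.04,0,0],[0,0,0],0.42],[[0.04,0,0],[0,0,0],0.42],[[0.04,0,0],[0,0,0],0.42],[[0.04,0,0],[0,0,0],0.42],[[0.04,0,0],[0,0,0],0.42]]'

```text
time_s: 11.72
position: [0.5586, -0.0922, 0.0126]
tcp_rot: [[0.208, 0.978, 0.03], [0.968, -0.211, 0.136], [0.139, 0.001, -0.99]]
force: [0.1, -1.2, 0.3]
opening: 0.583
grasp_force: 0.8
```

Run:
```python
from h import *
q=np.load('q.npy'); dk(q); p=capture("side"); track(q,p);dk(q)
```

```text
tcp in deck mm [-3.4  0.1 -9. ] F deck [-1.12 -0.36  0.47] t 11.7167 op 0.5832701546668551
bore/marker start,now [((np.int32(35), np.float64(22.0)), np.float64(51.00000000000001), 30), ((np.int32(40), np.float64(30.0)), np.float64(61.0), 27)]
tcp in deck mm [-3.   0.2 -9.1] F deck [-0.75 -0.42 -0.94] t 11.7667 op 0.5781959532293051
```

Clean contact: about 1 N, and the sleeve and marker are moving together. Pushing on steadily.

Emit:
move_arm --increments '[[[0.05,0,0],[0,0,0],0.42],[[0.06,0,0],[0,0,0],0.42],[[0.07,0,0],[0,0,0],0.42],[[0.08,0,0],[0,0,0],0.42],[[0.08,0,0],[0,0,0],0.42],[[0.08,0,0],[0,0,0],0.42],[[0.08,0,0],[0,0,0],0.42],[[0.08,0,0],[0,0,0],0.42],[[0.08,0,0],[0,0,0],0.42],[[0.08,0,0],[0,0,0],0.42],[[0.08,0,0],[0,0,0],0.42],[[0.08,0,0],[0,0,0],0.42],[[0.08,0,0],[0,0,0],0.42],[[0.08,0,0],[0,0,0],0.42],[[0.08,0,0],[0,0,0],0.42],[[0.08,0,0],[0,0,0],0.42],[[0.08,0,0],[0,0,0],0.42],[[0.08,0,0],[0,0,0],0.42],[[0.07,0,0],[0,0,0],0.42],[[0.06,0,0],[0,0,0],0.42]]'

```text
time_s: 13.43
position: [0.568, -0.0481, 0.0189]
tcp_rot: [[0.208, 0.978, 0.03], [0.968, -0.21, 0.136], [0.139, 0.001, -0.99]]
force: [0.1, -3.3, 1.3]
opening: 0.582
grasp_force: 1.7
```

Run:
```python
from h import *
q=np.load('q.npy'); dk(q); p=capture("side"); track(q,p);dk(q)
```

```text
tcp in deck mm [42.1  0.4 -9.1] F deck [-3.02 -0.82  1.72] t 13.4333 op 0.5815927643626372
bore/marker start,now [((np.int32(35), np.float64(22.0)), np.float64(51.00000000000001), 30), ((np.int32(42), np.float64(75.0)), np.float64(104.00000000000001), 29)]
tcp in deck mm [42.6  0.4 -9.1] F deck [-1.59 -0.86  0.83] t 13.4833 op 0.5817118976010495
```

Emit:
move_arm --increments '[[[0.06,0,0],[0,0,0],0.42],[[0.08,0,0],[0,0,0],0.42],[[0.1,0,0],[0,0,0],0.42],[[0.1,0,0],[0,0,0],0.42],[[0.1,0,0],[0,0,0],0.42],[[0.1,0,0],[0,0,0],0.42],[[0.1,0,0],[0,0,0],0.42],[[0.1,0,0],[0,0,0],0.42],[[0.1,0,0],[0,0,0],0.42],[[0.1,0,0],[0,0,0],0.42],[[0.1,0,0],[0,0,0],0.42],[[0.1,0,0],[0,0,0],0.42],[[0.1,0,0],[0,0,0],0.42],[[0.1,0,0],[0,0,0],0.42],[[0.1,0,0],[0,0,0],0.42],[[0.1,0,0],[0,0,0],0.42],[[0.1,0,0],[0,0,0],0.42],[[0.1,0,0],[0,0,0],0.42],[[0.08,0,0],[0,0,0],0.42],[[0.06,0,0],[0,0,0],0.42]]'

```text
time_s: 15.15
position: [0.5797, 0.0066, 0.0267]
tcp_rot: [[0.208, 0.978, 0.03], [0.968, -0.21, 0.136], [0.139, 0.001, -0.99]]
force: [-0.2, -3.6, 1.5]
opening: 0.579
grasp_force: 1.6
```

Run:
```python
from h import *
q=np.load('q.npy'); dk(q); p=capture("side"); track(q,p);dk(q)
```

```text
tcp in deck mm [98.7  0.5 -9.1] F deck [-3.3  -0.55  1.99] t 15.15 op 0.5787775215517638
bore/marker start,now [((np.int32(35), np.float64(22.0)), np.float64(51.00000000000001), 30), ((np.int32(47), np.float64(131.0)), np.float64(158.0), 24)]
tcp in deck mm [99.   0.6 -9.1] F deck [-1.26  0.15  1.62] t 15.2 op 0.5808959841771029
```

Emit:
move_arm --increments '[[[0.06,0,0],[0,0,0],0.42],[[0.08,0,0],[0,0,0],0.42],[[0.1,0,0],[0,0,0],0.42],[[0.1,0,0],[0,0,0],0.42],[[0.1,0,0],[0,0,0],0.42],[[0.1,0,0],[0,0,0],0.42],[[0.1,0,0],[0,0,0],0.42],[[0.1,0,0],[0,0,0],0.42],[[0.1,0,0],[0,0,0],0.42],[[0.1,0,0],[0,0,0],0.42],[[0.1,0,0],[0,0,0],0.42],[[0.1,0,0],[0,0,0],0.42],[[0.1,0,0],[0,0,0],0.42],[[0.1,0,0],[0,0,0],0.42],[[0.08,0,0],[0,0,0],0.42],[[0.06,0,0],[0,0,0],0.42],[[0.05,0,0],[0,0,0],0.42],[[0.04,0,0],[0,0,0],0.42]]'

```text
time_s: 16.7
position: [0.5895, 0.052, 0.0332]
tcp_rot: [[0.208, 0.978, 0.03], [0.968, -0.21, 0.136], [0.139, 0.001, -0.99]]
force: [-1.7, -3.3, 1.5]
opening: 0.577
grasp_force: 1.6
```

Run:
```python
from h import *
q=np.load('q.npy'); dk(q)
for k in range(2): p=capture("side"); track(q,p);dk(q)
cv2.imwrite("pics/e.png",cv2.resize(p["img"][160:230,230:330,::-1],None,fx=8,fy=8,interpolation=cv2.INTER_CUBIC))
```

```text
tcp in deck mm [145.5   0.6  -9.1] F deck [-3.37  0.96  1.99] t 16.7 op 0.5769742891770808
bore/marker start,now [((np.int32(35), np.float64(22.0)), np.float64(51.00000000000001), 30), ((np.int32(51), np.float64(178.0)), np.float64(197.0), 1)]
tcp in deck mm [145.8   0.7  -9.1] F deck [-2.15  0.27  0.18] t 16.75 op 0.5773012200789098
bore/marker start,now [((np.int32(35), np.float64(22.0)), np.float64(51.00000000000001), 30), ((np.int32(52), np.float64(178.0)), np.float64(197.0), 1)]
tcp in deck mm [145.8   0.7  -9.2] F deck [-2.15 -0.23  0.93] t 16.8 op 0.5761885049808412
```

View pics/e.png

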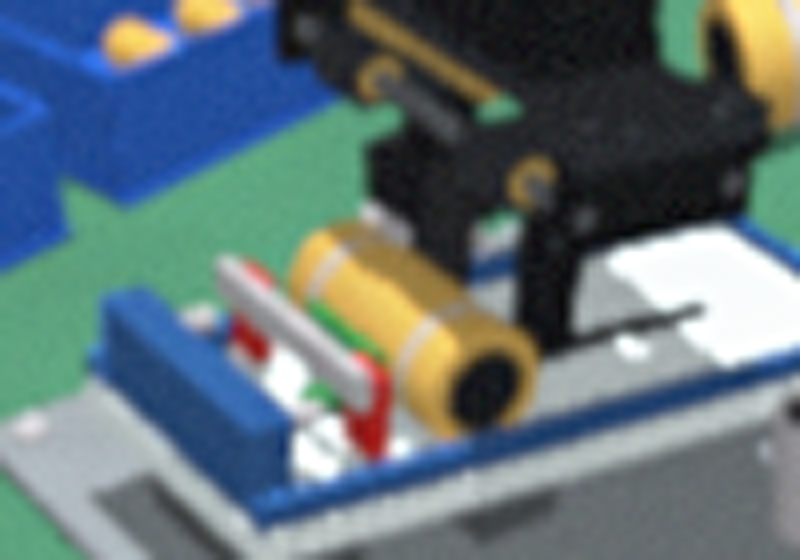

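The sleeve is near the stop, with its near end bore at (487,390). The pads are at (250,310) and (370,400), and the gap looks like 10–15 mm. Closing slowly, using the red pads' pixel shift and the force as gauges.

Emit:
move_arm --increments '[[[0.04,0,0],[0,0,0],0.42],[[0.05,0,0],[0,0,0],0.42],[[0.06,0,0],[0,0,0],0.42],[[0.06,0,0],[0,0,0],0.42],[[0.05,0,0],[0,0,0],0.42],[[0.04,0,0],[0,0,0],0.42]]'

```text
time_s: 17.3
position: [0.5915, 0.0607, 0.0345]
tcp_rot: [[0.208, 0.978, 0.03], [0.968, -0.21, 0.136], [0.139, 0.001, -0.99]]
force: [-2.2, -2.4, 1.9]
opening: 0.58
grasp_force: 1.6
```

```bash
cat >> h.py <<'E'
def gauge(q,n=4):
    R,t=deck(q);L0=proj_l=None;o=[]
    for k in range(n):
        p=capture("side"); i=p["img"][185:220,250:285].astype(float); r=np.clip(i[...,0]-1.6*np.maximum(i[...,1],i[...,2])-20,0,60)
        yy,xx=np.mgrid[185:220,250:285]; s=read_state()
        F=R.T@np.array(s["force"]);T=R.T@(np.array(s["position"])-t)*1e3
        o.append([(r*xx).sum()/r.sum(),(r*yy).sum()/r.sum(),r.sum(),*F,*T])
    a=proj(p,w(q,[[.215,0,.02],[.225,0,.02]])); d=(a[1]-a[0])/10
    print("px/mm",d.round(3)); print("mean",np.mean(o,0).round(2),"std",np.std(o,0).round(2)); track(q,p)
E
python3 - <<'E'
from h import *
q=np.load('q.npy'); gauge(q)
i=i0[185:220,250:285].astype(float); r=np.clip(i[...,0]-1.6*np.maximum(i[...,1],i[...,2])-20,0,60)
yy,xx=np.mgrid[185:220,250:285];print("start",(r*xx).sum()/r.sum(),(r*yy).sum()/r.sum(),r.sum())
i=cv2.cvtColor(cv2.imread("pics/side0.png"),cv2.COLOR_BGR2RGB)
E
```

```text
px/mm [-0.332  0.084]
mean [ 2.7293e+02  2.0984e+02  2.0125e+03 -1.4400e+00 -3.0000e-01  5.0000e-01
  1.5484e+02  6.6000e-01 -9.1400e+00] std [0.01 0.02 7.24 0.78 0.16 0.43 0.02 0.02 0.03]
bore/marker start,now [((np.int32(35), np.float64(22.0)), np.float64(51.00000000000001), 30), ((np.int32(53), np.float64(187.0)), np.float64(214.0), 2)]
start 272.56109809173086 209.86296172302195 1792.1999999999998
```

Emit:
move_arm --increments '[[[0.04,0,0],[0,0,0],0.42],[[0.04,0,0],[0,0,0],0.42],[[0.04,0,0],[0,0,0],0.42],[[0,0,0],[0,0,0],0.42]]'

```text
time_s: 17.83
position: [0.5922, 0.0642, 0.035]
tcp_rot: [[0.208, 0.978, 0.03], [0.968, -0.211, 0.136], [0.139, 0.001, -0.99]]
force: [-0.3, -2.5, 0.9]
opening: 0.578
grasp_force: 1.1
```

```bash
python3 -c "
from h import *
gauge(np.load('q.npy'))"
```

```text
px/mm [-0.332  0.084]
mean [ 2.7283e+02  2.0988e+02  2.0410e+03 -1.6500e+00  6.0000e-02  1.3700e+00
  1.5819e+02  6.5000e-01 -9.1100e+00] std [0.02 0.01 6.7  0.97 0.85 0.18 0.01 0.01 0.02]
bore/marker start,now [((np.int32(35), np.float64(22.0)), np.float64(51.00000000000001), 30), ((np.int32(51), np.float64(190.0)), np.float64(214.0), 4)]
```

Emit:
move_arm --increments '[[[0.04,0,0],[0,0,0],0.42],[[0.04,0,0],[0,0,0],0.42],[[0,0,0],[0,0,0],0.42]]'

```text
time_s: 18.28
position: [0.5925, 0.0658, 0.0352]
tcp_rot: [[0.208, 0.978, 0.03], [0.968, -0.21, 0.135], [0.138, 0.001, -0.99]]
force: [-1.0, -4.0, 0.2]
opening: 0.581
grasp_force: 2.3
```

```bash
python3 -c "
from h import *
gauge(np.load('q.npy'))"
```

```text
px/mm [-0.332  0.084]
mean [ 2.72020e+02  2.09780e+02  2.06505e+03 -4.74000e+00 -2.40000e-01
  2.07000e+00  1.59850e+02  6.60000e-01 -9.09000e+00] std [3.000e-02 2.000e-02 1.643e+01 5.300e-01 4.900e-01 5.000e-01 1.000e-02
 1.000e-02 1.000e-02]
bore/marker start,now [((np.int32(35), np.float64(22.0)), np.float64(51.00000000000001), 30), ((np.int32(52), np.float64(193.0)), np.float64(214.0), 3)]
```

Stop contact came at about TCP x = 158.2 mm, and it is now pressed in about 2 mm. About 4 mm more is needed.

Emit:
move_arm --increments '[[[0.04,0,0],[0,0,0],0.42],[[0.04,0,0],[0,0,0],0.42],[[0.04,0,0],[0,0,0],0.42],[[0.02,0,0],[0,0,0],0.42],[[0,0,0],[0,0,0],0.42],[[0,0,0],[0,0,0],0.42]]'

```text
time_s: 18.98
position: [0.5933, 0.0695, 0.0358]
tcp_rot: [[0.208, 0.978, 0.03], [0.968, -0.21, 0.134], [0.138, 0.001, -0.99]]
force: [-2.0, -5.9, 1.3]
opening: 0.58
grasp_force: 3.1
```

```bash
python3 -c "
from h import *
gauge(np.load('q.npy'))"
```

```text
px/mm [-0.332  0.084]
mean [ 2.70860e+02  2.10060e+02  2.16015e+03 -6.37000e+00  7.60000e-01
  1.81000e+00  1.63660e+02  6.80000e-01 -9.10000e+00] std [1.000e-02 1.000e-02 1.071e+01 3.600e-01 5.500e-01 3.900e-01 1.000e-02
 2.000e-02 1.000e-02]
bore/marker start,now [((np.int32(35), np.float64(22.0)), np.float64(51.00000000000001), 30), ((np.int32(56), np.float64(196.0)), np.float64(214.0), 3)]
```

The pad shift gives about 6.0 mm, TCP travel about 5.5 mm, and the force agrees. I'll let it settle and check once.

Emit:
move_arm --increments '[[[0,0,0],[0,0,0],0.42],[[0,0,0],[0,0,0],0.42],[[0,0,0],[0,0,0],0.42],[[0,0,0],[0,0,0],0.42],[[0,0,0],[0,0,0],0.42],[[0,0,0],[0,0,0],0.42]]'

```text
time_s: 19.68
position: [0.5934, 0.0695, 0.0358]
tcp_rot: [[0.208, 0.978, 0.03], [0.968, -0.21, 0.134], [0.138, 0.001, -0.99]]
force: [-1.8, -4.7, 0.8]
opening: 0.582
grasp_force: 3.0
```

Run:
```python
from h import *
gauge(np.load('q.npy'));p=capture("side")
cv2.imwrite("pics/f.png",cv2.resize(p["img"][150:230,220:350,::-1],None,fx=6,fy=6,interpolation=cv2.INTER_CUBIC))
```

```text
px/mm [-0.332  0.084]
mean [ 2.7088e+02  2.1007e+02  2.1653e+03 -6.3800e+00 -2.2000e-01  2.0300e+00
  1.6366e+02  6.7000e-01 -9.1100e+00] std [3.00e-02 2.00e-02 1.14e+01 2.00e-01 3.10e-01 6.70e-01 1.00e-02 2.00e-02
 1.00e-02]
bore/marker start,now [((np.int32(35), np.float64(22.0)), np.float64(51.00000000000001), 30), ((np.int32(55), np.float64(196.0)), np.float64(214.0), 3)]
```

View pics/f.png

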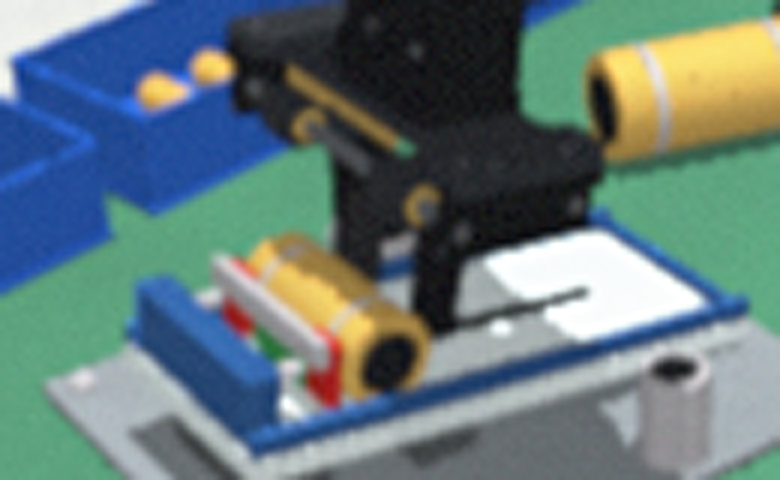

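The sleeve (bore at (390,360)) rests against both red pads at (240,315) and (328,370). The fingers hold it from behind, the spare and big brass sleeve are where they were, and everything is still. Handing in.

```bash
python3 -c "
from rig import *
print(hand_in())"
```

```text
the job is handed in; nothing more can be done
None
```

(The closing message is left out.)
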